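# Hold the dispenser's clamp collar down against its spring

### The job

The white dispenser swings on an upright post and its sprung hub has to be locked under preload: thread the tall narrow spacer down the post until it sits home on the hub, then the wide clamp collar with the lug down onto the spacer. Keep hold of the collar with the gripper and press it straight down with a steady push of about 10 N, never driving the spring to its stop, and finish while still holding and pressing like that, so a colleague can tighten the clamp screw. Leave the bowl, splint, pill case and torch where they are.

Things in the scene. Friction and masses are not known exactly. Their poses are not given: they have to be found in the camera images.
- stand: Fixed dark steel foot disc, 90 mm across and 10 mm thick, with a plain upright steel post, 16 mm diameter, its top 105 mm above the work surface (the last 5 mm taper to 9 mm). Origin: centre of the foot's underside, on the post's axis; z up. From the hub on the post a 26 mm wide arm runs along the stand's +y to the dispenser; the arm's upper face is 9 mm below the seat.
- post_tip (a point): Centre of the top of the post, 105 mm above the work surface.
- seat (a point): Centre of the flat top face of the sprung aluminium hub (32 mm diameter) around the post: the seat on which the spacer rests. 58 mm above the work surface when unloaded; it moves straight down with the hub, arm and dispenser. z up.
- dispenser (a point): Centre of the top of the white dispenser box (85 mm in x, 90 mm in y, 100 mm high, grey button on its +x face), 145 mm from the post along the stand's +y; about 125 mm above the work surface when unloaded. It is fixed to the hub and sinks with it.
- hub (a joint): How far the hub is pressed down, in m: 0 unloaded, 0.014 at the hard stop. The spring yields only above about 4 N of total downward load, then 1 mm per further N (about 18 N at the stop); friction 0.2 N. The rings' weight alone does not move it; a push of 10 N on the collar, rings in place, sinks it about 6 to 8 mm.
- spacer: Loose plain aluminium bushing, the taller, narrower ring: outer diameter 36 mm, bore 19 mm, 22 mm high, about 50 g. Origin: centre of its underside; z along the bore. Starts flat on the work surface.
- collar: Loose dark steel clamp collar, the lower, wider ring: outer diameter 46 mm, bore 19 mm, 16 mm high, about 150 g. A split clamp lug, 16 to 20 mm wide, with a cross screw sticks out along its own +x to 34 mm from the axis, so its smooth sides are at +y and -y. Origin: centre of its underside; z along the bore. Starts flat on the work surface.
- bowl: Bystander: stainless steel bowl, 150 mm across, 55 mm high. Origin: centre of its underside.
- splint: Bystander: grey plastic channel splint, 200 mm along its y, 55 mm wide, 18 mm high. Origin: centre of its underside.
- pill_case: Bystander: clear plastic pill case, 60 x 105 x 22 mm. Origin: centre of its underside.
- torch: Bystander: small aluminium torch lying along its x, 115 mm long, 28 mm thick. Origin: underside, near its middle.
Not all that is in view belongs to the job. Of the things shaped like the collar, the steel one is meant.

How it is judged:
By the outcome, as a careful person would: the job done as asked, in the order asked, and still so for the second after the job is handed in, while the arm keeps its last pose, push and grip.
It also fails if it takes over 64 s, if anything falls off the work surface, if the arm or the gripper's body presses on something with over 40 N, if the wrist force passes 120 N, or if a joint passes its speed limit or range.

### The arm

A 6-joint arm with a two-finger parallel gripper is mounted at the origin on the work surface. World frame = base frame: x ahead of the robot, y to its left, z up, the work surface at z = 0. Lengths are in m, angles in rad, forces in N, time in s.
With the tool pointing down it reaches from about 0.35 to 0.975 m from the base axis. Payload 4.9 kg.
Tool frame: the origin (TCP) lies on the mounting face of the last link; the fingertips stand 173 mm ahead of it and the grasp point (between the pads) lies 155 mm ahead of it; z points along the fingers, y is the direction in which the jaws open and shut (so a half turn about z gives the same grasp; the last joint's range is limited). The gripper opens to 85 mm and grips with 20 to 120 N. Pads are 22 mm wide; open, the fingers measure 114 mm over their backs; the gripper's body (76 mm by 85 mm) begins 54 mm behind the grasp point. The pads swing forward as they close: fully open they stand 13 mm farther back than shut.
Start: joints at [-1.367, 0.053, 1.613, -0, 1.476, -0.119], TCP at [0.198, -0.593, 0.405] pointing down, gripper open.
Joint ranges: [-3.01, 3.01], [-1.01, 2.22], [0.06, 2.58], [-1.02, 4.17], [0.09, 2.62], [-3.14, 3.14]. Speed limits (rad/s): [2.57, 2.57, 3.14, 3.14, 3.14, 3.14].

### API

Orientations are given as a unit quaternion [w, x, y, z].
In Python, from plant import manip gives the robot as it stands.
- The arm moves only by the tool play_rows, never from a script. Its argument "increments" is a list of rows, each an object with "offset": the shift along the tool's x, y, z in mm, a list of three; "twist": the turn about the tool's z in rad; "grip": the opening, from 0 (shut) to 1 (fully open). In form: [{"offset": [dx, dy, dz], "twist": twist, "grip": grip}, ...]. A call has 1 to 5 rows; each row is the pose to reach, as a shift and turn from the pose commanded when the call began, along the tool's axes at that moment; what a row does not reach only later rows make up. A row lasts 1/12 s, in which the tool goes at most 41.7 mm and 7.16 degrees, less where a joint would pass 70% of its speed; a pose out of reach is approached as far as the arm can. A call with a gripper value outside its range is refused whole. The fingers move at their own pace and stop on an object; the grip force is fixed at half the most. Time passes only in rows, so rows that repeat a pose let the fingers close. It gives the time, the measured TCP pose, the force and the opening at its end, in the units of the state.
- manip.state(): the state, without advancing time (a new reading comes with each control period).
- manip.grab_frame(name): name is "scene" or "top"; returns the picture (384x512x3 uint8, blue, green, red); there is no depth.
- manip.get_calibration(name): a dict with "fx", "fy", "cx", "cy" (pixels), "T" (4x4, takes a point from camera to world coordinates). Camera axes: x right, y down, z forward; pixel columns grow to the right and rows downward; lengths in m; the calibration is good to about 2 mm. A picture is of the moment at which its call begins. get_calibration takes no time and is no camera call.
- manip.job_done(): hands the job in, once; it reports no verdict.
Trained networks look in the newest picture that a camera, given by its name, has taken for a name from the list of things; names that differ only in an ending like _2 or _b are one class to them, and where a whole thing is asked for, a point or a joint stands for the part that bears it (a point fixed in the world has none). Each returns a list of dicts, best first, with "p" (0 to 1); they miss things now and then, are a little off and sometimes report something else, mostly with a low value. They report only what shows in the picture. A call takes as long as a camera call. They do not tell look-alikes from the thing itself.
- manip.boxes_of(query, camera): "xyz" ([x, y, z] in m, in the coordinates of the camera as it stood for that picture, good to about 4 mm: the middle of the surface that is visible of it).
- manip.tip_of(query, camera): "xyz" ([x, y, z] in m, in the coordinates of the camera as it stood for that picture, good to about 4 mm: a listed point, or the origin of a listed thing).
The state is a dict: "time": time; "joint_pos": joint angles; "joint_vel": joint speeds; "joint_efforts": joint torques, N m; "tool_pos": TCP position; "tool_rot": TCP orientation; "contact_force": force on the tool from outside, world axes, zero at the start; "ft_torque": the same for the moment, N m; "gripper_width": opening from 0.0 (shut) to 1.0 (fully open).
Only numpy, scipy, OpenCV 4.12 (cv2) and the standard library are available. Lean on these libraries where they do the work, as an engineer would, in place of code of your own. Each camera call takes 0.05 s, during which the arm holds its last target. There are 200 camera calls.

## Working session

There is one attempt and no reset: what is moved stays moved. The work goes in short steps, Python scripts to look and compute and a tool call to move; the robot and the scene stay as the last step left them, time stands still between calls to the robot, and variables do not carry over. Pictures are saved under pics/ and viewed, about 8 in all and at most 12, crops included, and the job is handed in when it is done.

Besides the shell and the picture viewer there is one more tool, called after "Request:" as name([rows], argument=value, ...), one row to a line, values as JSON. play_rows: Moves the arm, as the interface text tells. Its arguments: {"type":"object","properties":{"increments":{"type":"array"}},"required":["increments"]}

```bash
mkdir -p pics; cat > h.py <<'E'
from plant import manip
import numpy as np, cv2
def W(cam,p):
    T=np.array(manip.get_calibration(cam)["T"]); return T[:3,:3]@np.array(p)+T[:3,3]
def ray(cam,u,v,z):
    c=manip.get_calibration(cam);T=np.array(c["T"])
    d=T[:3,:3]@np.array([(u-c["cx"])/c["fx"],(v-c["cy"])/c["fy"],1]);o=T[:3,3]
    return o+d*(z-o[2])/d[2]
E
python3 - <<'E'
from h import *
for c in("scene","top"):
    im=manip.grab_frame(c);cv2.imwrite(f"pics/{c}0.png",im)
    k=manip.get_calibration(c);print(c,np.round(k["T"],3).tolist(),k["fx"],k["cx"])
    for q in("post_tip","seat","spacer","collar","stand","dispenser","bowl","splint","pill_case","torch"):
        print(q,[(np.round(W(c,r["xyz"]),3).tolist(),round(r["p"],2)) for r in manip.tip_of(q,c)])
s=manip.state();print(s["time"],s["tool_pos"],s["tool_rot"],s["gripper_width"])
E
```

```text
scene [[0.83, 0.485, -0.276, 0.751], [0.558, -0.707, 0.434, -0.399], [0.015, -0.514, -0.858, 0.784], [0.0, 0.0, 0.0, 1.0]] 356.7752543839874 256.55364080374443
post_tip [([0.52, 0.119, 0.104], 0.84)]
seat [([0.521, 0.118, 0.055], 0.8), ([0.362, 0.035, -0.002], 0.29)]
spacer [([0.456, -0.294, 0.003], 0.65)]
collar [([0.567, -0.119, -0.003], 0.86), ([0.564, -0.027, 0.001], 0.86), ([0.488, -0.189, -0.002], 0.66), ([0.303, -0.251, -0.002], 0.2)]
stand [([0.52, 0.126, 0.004], 0.69)]
dispenser [([0.52, 0.266, 0.123], 0.59)]
bowl [([0.772, -0.179, 0.0], 0.74)]
splint [([0.304, -0.253, -0.005], 0.88)]
pill_case [([0.36, 0.035, -0.001], 0.78)]
torch [([0.797, 0.045, 0.0], 0.92)]
top [[0.003, -0.997, 0.082, 0.456], [-1.0, -0.002, 0.02, -0.056], [-0.02, -0.082, -0.996, 1.206], [0.0, 0.0, 0.0, 1.0]] 423.1720900870086 251.7060563581651
post_tip [([0.525, 0.125, 0.106], 0.8)]
seat [([0.521, 0.12, 0.058], 0.67)]
spacer [([0.457, -0.292, -0.001], 0.57)]
collar [([0.563, -0.123, 0.0], 0.62), ([0.566, -0.024, -0.004], 0.5), ([0.487, -0.187, -0.002], 0.49)]
stand [([0.521, 0.128, 0.002], 0.65)]
dispenser [([0.516, 0.268, 0.122], 0.96)]
bowl [([0.765, -0.179, 0.002], 0.76)]
splint [([0.52, 0.123, 0.055], 0.68), ([0.565, -0.119, -0.002], 0.65), ([0.302, -0.25, 0.002], 0.58)]
pill_case [([0.369, 0.038, -0.003], 0.88)]
torch [([0.795, 0.044, 0.001], 0.82), ([0.765, -0.178, 0.002], 0.38)]
1.1 [ 0.19824455 -0.59270235  0.40471168] [-3.57953564e-06  9.87005254e-01  1.60687982e-01  2.65535887e-06] 0.9994911357660689
```

```bash
python3 -c "
import cv2,numpy as np
a=cv2.imread('pics/scene0.png');b=cv2.imread('pics/top0.png')
cv2.imwrite('pics/both0.png',cv2.resize(np.hstack([a,b]),(800,300)))
cv2.imwrite('pics/top1.png',cv2.resize(b,(800,600),interpolation=cv2.INTER_CUBIC))"
```

```text
(no output)
```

View pics/top1.png

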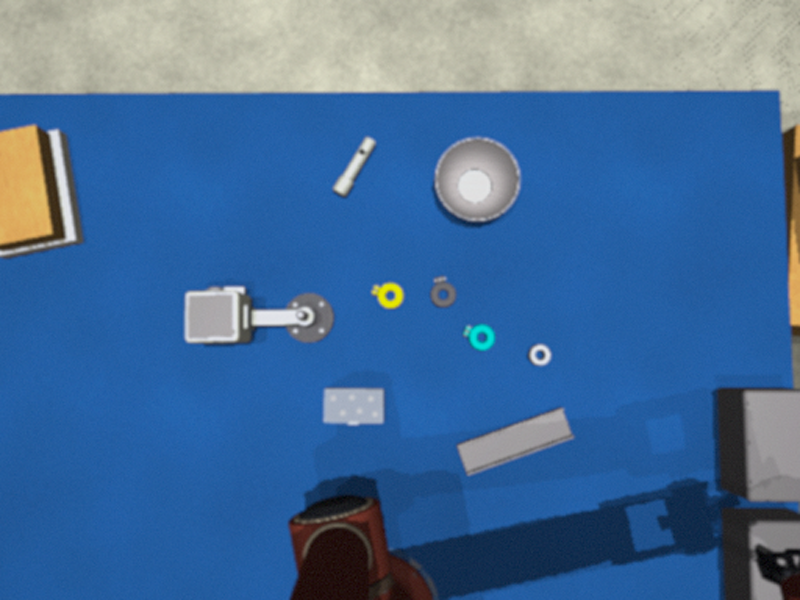

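View pics/scene0.png

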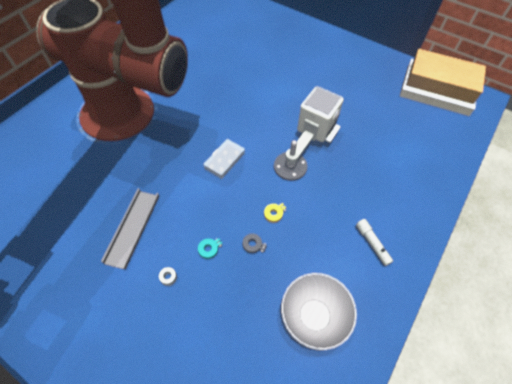

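Top view (800 px wide): steel collar at (443,293) with its lug pointing up the image, yellow copy at (390,295), cyan copy at (482,337), spacer at (540,355), post at (304,316). Next I refine these positions from the pixels.

```bash
python3 - <<'E'
from h import *
a=cv2.imread('pics/top0.png');b=cv2.imread('pics/scene0.png')
for im,cam,pts in((a,'top',dict(col=(283,187,18,16),sp=(346,227,14,22))),(b,'scene',dict(col=(254,244,18,16),sp=(168,275,16,22)))):
    for n,(u,v,r,h) in pts.items():
        c=im[v-r:v+r,u-r:u+r].astype(int)
        m=((c[...,0]-c[...,2])<60).astype(np.uint8)
        k,l,s,cc=cv2.connectedComponentsWithStats(m); 
        i=1+np.argmax(s[1:,4]); mm=(l==i)
        cnt,_=cv2.findContours(mm.astype(np.uint8),cv2.RETR_EXTERNAL,cv2.CHAIN_APPROX_NONE)
        e=cv2.minEnclosingCircle(cnt[0]); bb=s[i]
        print(cam,n,bb,cc[i]+[u-r,v-r],np.round(ray(cam,*(cc[i]+[u-r,v-r]),h/1000*.8),4))
    
def crop(im,u,v,r): return cv2.resize(im[v-r:v+r,u-r:u+r],(290,290),interpolation=cv2.INTER_CUBIC)
cv2.imwrite('pics/crops.png',np.vstack([np.hstack([crop(a,283,187,20),crop(a,194,202,30)]),np.hstack([crop(b,254,244,20),crop(b,292,158,30)])]))
for n,p in dict(col=(.565,-.121,.016),sp=(.456,-.293,.022),tip=(.522,.121,.105)).items():
  for c in('top','scene'):
    k=manip.get_calibration(c);T=np.linalg.inv(np.array(k["T"]));q=T[:3,:3]@np.array(p)+T[:3,3]
    print(n,c,k["fx"]*q[0]/q[2]+k["cx"],k["fy"]*q[1]/q[2]+k["cy"])
E
```

```text
top col [ 11   8  16  20 210] [282.92380952 186.98095238] [ 0.5667 -0.1203  0.0128]
top sp [  6   7  15  14 148] [344.90540541 226.63513514] [ 0.4556 -0.2923  0.0176]
scene col [  7   8  23  19 307] [253.16286645 243.57654723] [ 0.5693 -0.1228  0.0128]
scene sp [  7   8  18  19 248] [167.41935484 276.01209677] [ 0.458  -0.2942  0.0176]
col top 283.2317818630937 187.4777997776955
col scene 252.08924890069179 241.48091913798692
sp top 345.4789962573507 226.4753026178439
sp scene 166.69534303052563 274.44310260037963
tip top 192.41332247627224 200.61343626350353
tip scene 293.55022469969197 141.94207260916505
```

View pics/crops.png

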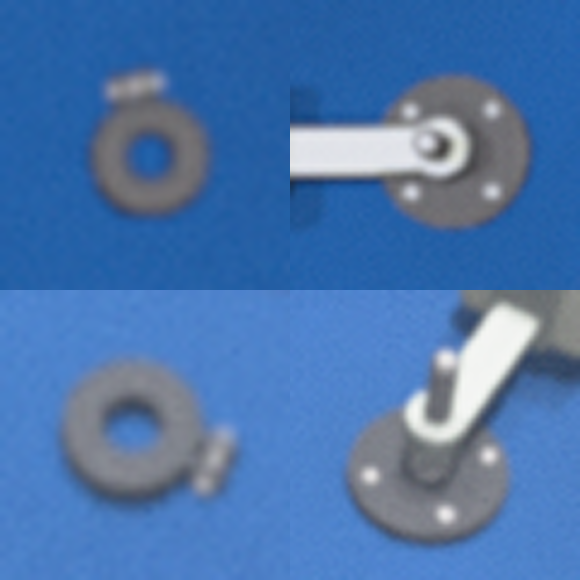

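```bash
python3 - <<'E'
from h import *
for n,c,u,v,z in(('col','top',283.2,188.2,.016),('colS','scene',234+131/7.25-.5,224+423/7.25-.5,.016),('tip','top',191.8,200.7,.105),('tipS','scene',293.6,141.6,.105),('foot','top',197.6,202.7,.01),('footS','scene',262+137/4.833-.5,128+183/4.833-.5,.01),('sp','top',344.9,226.6,.02),('spS','scene',167.2,274.8,.022)):
    print(n,np.round(ray(c,u,v,z),4))
E
```

```text
col [ 0.563  -0.1209  0.016 ]
colS [ 0.6179 -0.2006  0.016 ]
tip [0.5218 0.1226 0.105 ]
tipS [0.5216 0.122  0.105 ]
foot [0.5218 0.1215 0.01  ]
footS [0.523  0.1193 0.01  ]
sp [ 0.4556 -0.2918  0.02  ]
spS [ 0.4574 -0.293   0.022 ]
```

Request:
play_rows([
  {"offset": [34,-20,0],"twist": 0,"grip": 1},
  {"offset": [68,-40,0],"twist": 0,"grip": 1},
  {"offset": [102,-61,0],"twist": 0,"grip": 1},
  {"offset": [136,-81,0],"twist": 0,"grip": 1},
  {"offset": [170,-101,0],"twist": 0,"grip": 1},
])

```text
time: 1.52
tool_pos: [0.3282, -0.4415, 0.4048]
tool_rot: [0.0, 0.987, 0.16, 0.0]
contact_force: [1.1, -0.4, 0.3]
gripper_width: 1.003
```

Request:
play_rows([
  {"offset": [34,-20,20],"twist": 0,"grip": 1},
  {"offset": [68,-40,40],"twist": 0,"grip": 1},
  {"offset": [102,-61,60],"twist": 0,"grip": 1},
  {"offset": [136,-81,80],"twist": 0,"grip": 1},
  {"offset": [170,-101,100],"twist": 0,"grip": 1},
])

```text
time: 1.93
tool_pos: [0.4497, -0.3005, 0.3103]
tool_rot: [0.0, 0.987, 0.161, 0.0]
contact_force: [-0.4, -0.1, 0.1]
gripper_width: 1.001
```

Request:
play_rows([
  {"offset": [0,0,20],"twist": 0,"grip": 1},
  {"offset": [0,0,40],"twist": 0,"grip": 1},
  {"offset": [0,0,40],"twist": 0,"grip": 1},
  {"offset": [0,0,40],"twist": 0,"grip": 1},
])

```text
time: 2.27
tool_pos: [0.4486, -0.3018, 0.2697]
tool_rot: [-0.001, 0.987, 0.161, -0.001]
contact_force: [-0.5, -0.4, 0.7]
gripper_width: 1.003
```

Request:
play_rows([
  {"offset": [10,-6,25],"twist": 0,"grip": 1},
  {"offset": [10,-6,45],"twist": 0,"grip": 1},
  {"offset": [10,-6,60],"twist": 0,"grip": 1},
  {"offset": [10,-6,60],"twist": 0,"grip": 1},
  {"offset": [10,-6,60],"twist": 0,"grip": 1},
])

```text
time: 2.68
tool_pos: [0.4565, -0.294, 0.2117]
tool_rot: [0.0, 0.987, 0.16, 0.0]
contact_force: [0.4, 0.2, 0.4]
gripper_width: 0.998
```

```bash
python3 - <<'E'
from h import *
s=manip.state();print(s["tool_pos"])
a=manip.grab_frame('top');b=manip.grab_frame('scene')
def crop(im,u,v,r): return cv2.resize(im[v-r:v+r,u-r:u+r],(400,400),interpolation=cv2.INTER_CUBIC)
cv2.imwrite('pics/g1.png',np.hstack([crop(a,345,227,50),crop(b,167,275,50)]))
E
```

```text
[ 0.45651398 -0.29403275  0.2117181 ]
```

View pics/g1.png

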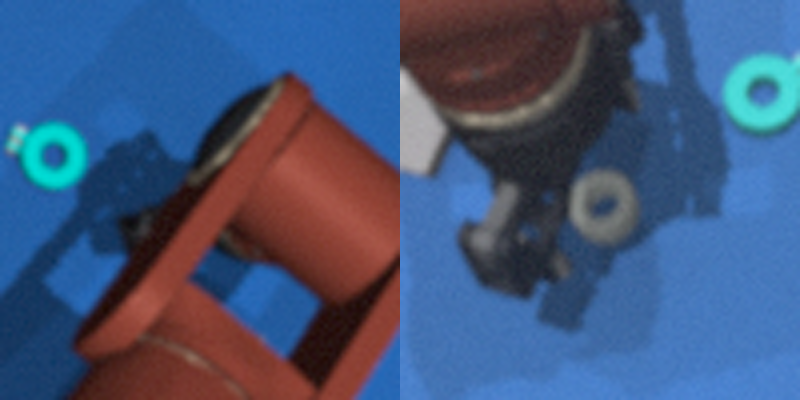

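The picture shows the gripper over the spacer, which sits between the jaws at about (605,207) in the right crop, so I descend and close.

Request:
play_rows([
  {"offset": [0,-1,15],"twist": 0,"grip": 1},
  {"offset": [0,-1,28],"twist": 0,"grip": 1},
  {"offset": [0,-1,34],"twist": 0,"grip": 1},
  {"offset": [0,-1,34],"twist": 0,"grip": 0.7},
  {"offset": [0,-1,34],"twist": 0,"grip": 0.3},
])

```text
time: 3.2
tool_pos: [0.456, -0.2924, 0.1765]
tool_rot: [-0.0, 0.987, 0.161, -0.0]
contact_force: [-0.5, 0.9, 1.1]
gripper_width: 0.748
```

Request:
play_rows([
  {"offset": [0,0,0],"twist": 0,"grip": 0},
  {"offset": [0,0,0],"twist": 0,"grip": 0},
  {"offset": [0,0,0],"twist": 0,"grip": 0},
  {"offset": [0,0,0],"twist": 0,"grip": 0},
  {"offset": [0,0,0],"twist": 0,"grip": 0},
])

```text
time: 3.62
tool_pos: [0.4567, -0.2929, 0.1779]
tool_rot: [0.001, 0.987, 0.161, 0.001]
contact_force: [-0.2, 0.2, 4.7]
gripper_width: 0.396
```

Request:
play_rows([
  {"offset": [0,0,0],"twist": 0,"grip": 0},
  {"offset": [0,0,-5],"twist": 0,"grip": 0},
  {"offset": [0,0,-30],"twist": 0,"grip": 0},
  {"offset": [0,0,-60],"twist": 0,"grip": 0},
  {"offset": [0,0,-100],"twist": 0,"grip": 0},
])

```text
time: 4.03
tool_pos: [0.4547, -0.2912, 0.2742]
tool_rot: [-0.003, 0.987, 0.161, -0.003]
contact_force: [0.9, -0.8, -0.5]
gripper_width: 0.395
```

Request:
play_rows([
  {"offset": [0,0,-15],"twist": 0,"grip": 0},
  {"offset": [0,0,-25],"twist": 0,"grip": 0},
  {"offset": [0,0,-25],"twist": 0,"grip": 0},
])

```text
time: 4.28
tool_pos: [0.4565, -0.2927, 0.3041]
tool_rot: [0.002, 0.987, 0.161, 0.001]
contact_force: [0.5, -1.1, 0.5]
gripper_width: 0.399
```

```bash
python3 - <<'E'
from h import *
s=manip.state();print(s["tool_pos"],s["contact_force"],s["gripper_width"])
b=manip.grab_frame('scene')
cv2.imwrite('pics/g2.png',cv2.resize(b[180:350,90:300],None,fx=3,fy=3,interpolation=cv2.INTER_CUBIC))
E
```

```text
[ 0.45653423 -0.29269433  0.30408941] [ 0.45200046 -1.06784151  0.45570164] 0.39863934269068335
```

View pics/g2.png

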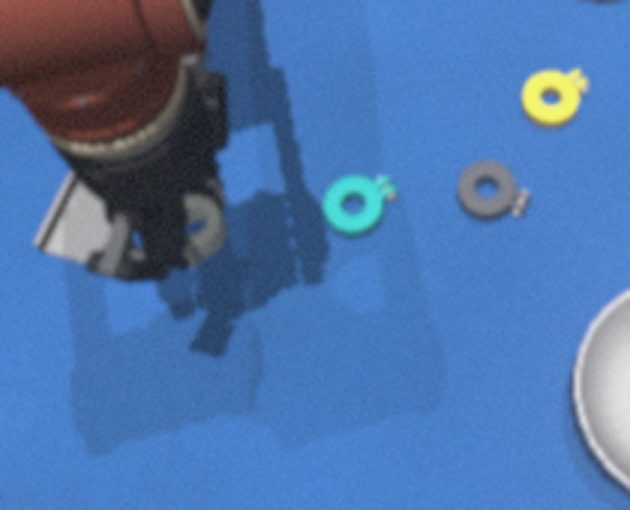

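The scene view shows the spacer lifted in the jaws at (205,225), and the copies and steel collar are undisturbed. I carry it over to the post.

Request:
play_rows([
  {"offset": [16,-31,-5],"twist": 0,"grip": 0},
  {"offset": [32,-62,-10],"twist": 0,"grip": 0},
  {"offset": [48,-93,-15],"twist": 0,"grip": 0},
  {"offset": [64,-124,-15],"twist": 0,"grip": 0},
  {"offset": [80,-154,-15],"twist": 0,"grip": 0},
])

```text
time: 4.75
tool_pos: [0.4823, -0.1192, 0.314]
tool_rot: [-0.001, 0.987, 0.16, -0.002]
contact_force: [0.3, -0.4, -0.3]
gripper_width: 0.395
```

Request:
play_rows([
  {"offset": [16,-31,0],"twist": 0,"grip": 0},
  {"offset": [32,-62,0],"twist": 0,"grip": 0},
  {"offset": [48,-93,0],"twist": 0,"grip": 0},
  {"offset": [64,-124,0],"twist": 0,"grip": 0},
  {"offset": [80,-154,0],"twist": 0,"grip": 0},
])

```text
time: 5.17
tool_pos: [0.5091, 0.0523, 0.3135]
tool_rot: [-0.001, 0.987, 0.161, -0.003]
contact_force: [0.5, -0.2, -1.1]
gripper_width: 0.397
```

Request:
play_rows([
  {"offset": [16,-31,0],"twist": 0,"grip": 0},
  {"offset": [30,-58,0],"twist": 0,"grip": 0},
  {"offset": [33,-64,0],"twist": 0,"grip": 0},
  {"offset": [33,-64,0],"twist": 0,"grip": 0},
  {"offset": [33,-64,0],"twist": 0,"grip": 0},
])

```text
time: 5.58
tool_pos: [0.5205, 0.1215, 0.3144]
tool_rot: [0.0, 0.987, 0.161, -0.002]
contact_force: [-0.3, -1.1, -0.8]
gripper_width: 0.397
```

Request:
play_rows([
  {"offset": [1.5,0.5,12],"twist": 0,"grip": 0},
  {"offset": [1.5,0.5,20],"twist": 0,"grip": 0},
  {"offset": [1.5,0.5,20],"twist": 0,"grip": 0},
  {"offset": [1.5,0.5,20],"twist": 0,"grip": 0},
])

```text
time: 5.92
tool_pos: [0.5222, 0.1207, 0.295]
tool_rot: [-0.0, 0.987, 0.16, -0.001]
contact_force: [-0.4, -0.7, -0.4]
gripper_width: 0.396
```

```bash
python3 - <<'E'
from h import *
s=manip.state();print(s["tool_pos"],s["contact_force"],s["gripper_width"])
b=manip.grab_frame('scene');a=manip.grab_frame('top')
cv2.imwrite('pics/g3.png',np.hstack([cv2.resize(b[90:190,240:340],None,fx=4,fy=4,interpolation=cv2.INTER_CUBIC),cv2.resize(a[150:250,144:244],None,fx=4,fy=4,interpolation=cv2.INTER_CUBIC)]))
for c in('scene','top'):
  for q in('spacer','post_tip'): print(c,q,[(np.round(W(c,r["xyz"]),4).tolist(),round(r["p"],2)) for r in manip.tip_of(q,c)])
E
```

```text
[0.52224885 0.12067169 0.29504693] [-0.35369595 -0.73944782 -0.37731737] 0.3963503497087862
scene spacer [([0.5198, 0.1258, 0.0026], 0.68)]
scene post_tip [([0.5269, 0.1222, 0.1014], 0.89)]
top spacer [([0.3006, -0.247, 0.0003], 0.61)]
top post_tip [([0.522, 0.1246, 0.1026], 0.62)]
```

View pics/g3.png

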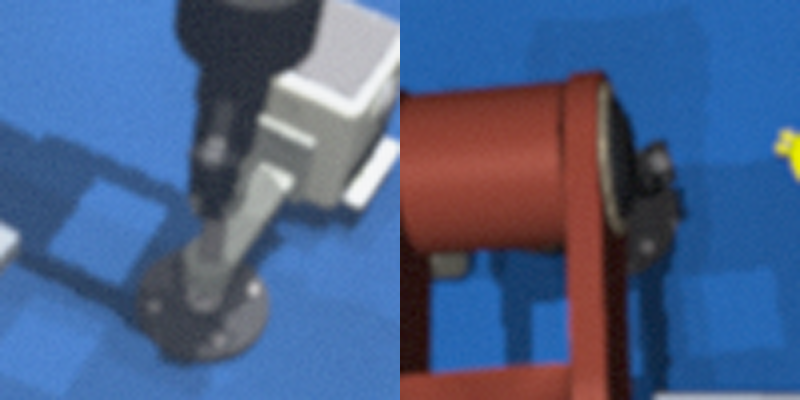

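```bash
python3 - <<'E'
from h import *
b=manip.grab_frame('scene')
c=cv2.resize(b[110:170,265:325],(600,600),interpolation=cv2.INTER_CUBIC)
cv2.imwrite('pics/g4.png',np.clip((c/255.)**.5*255,0,255).astype(np.uint8))
for p in((.522,.121,.118),(.522,.121,.14),(.522,.121,.105)):
    k=manip.get_calibration('scene');T=np.linalg.inv(np.array(k["T"]));q=T[:3,:3]@np.array(p)+T[:3,3]
    print((k["fx"]*q[0]/q[2]+k["cx"]-265)*10,(k["fy"]*q[1]/q[2]+k["cy"]-110)*10)
E
```

```text
291.100137059521 284.8394487701026
300.911496471133 224.2292301127074
285.50224699691967 319.4207260916505
```

View pics/g4.png

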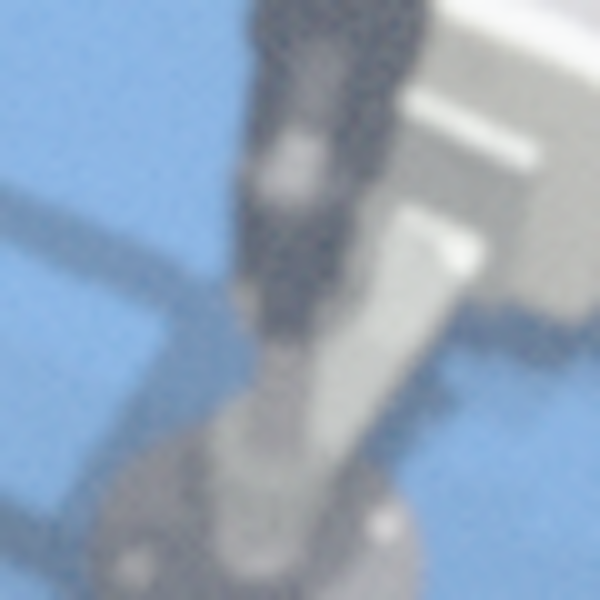

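The finger hides most of the spacer, but a sliver shows at (245,300) and the post shows straight below. I lower gently and watch the force.

Request:
play_rows([
  {"offset": [0,-0.5,4],"twist": 0,"grip": 0},
  {"offset": [0,-0.5,8],"twist": 0,"grip": 0},
  {"offset": [0,-0.5,12],"twist": 0,"grip": 0},
  {"offset": [0,-0.5,15],"twist": 0,"grip": 0},
  {"offset": [0,-0.5,15],"twist": 0,"grip": 0},
])

```text
time: 6.68
tool_pos: [0.5221, 0.1221, 0.2804]
tool_rot: [-0.0, 0.987, 0.161, -0.001]
contact_force: [-0.2, 0.6, -0.7]
gripper_width: 0.395
```

Request:
play_rows([
  {"offset": [0,0,2],"twist": 0,"grip": 0},
  {"offset": [0,0,4],"twist": 0,"grip": 0},
  {"offset": [0,0,5],"twist": 0,"grip": 0},
  {"offset": [0,0,5],"twist": 0,"grip": 0},
])

```text
time: 7.02
tool_pos: [0.5225, 0.1221, 0.2764]
tool_rot: [-0.0, 0.987, 0.161, -0.0]
contact_force: [-0.8, 1.0, -1.5]
gripper_width: 0.395
```

Request:
play_rows([
  {"offset": [0,0,4],"twist": 0,"grip": 0},
  {"offset": [0,0,8],"twist": 0,"grip": 0},
  {"offset": [0,0,10],"twist": 0,"grip": 0},
  {"offset": [0,0,10],"twist": 0,"grip": 0},
])

```text
time: 7.35
tool_pos: [0.5222, 0.122, 0.2657]
tool_rot: [-0.0, 0.987, 0.161, -0.001]
contact_force: [-0.1, 0.7, -1.0]
gripper_width: 0.39
```

Request:
play_rows([
  {"offset": [0,0,5],"twist": 0,"grip": 0},
  {"offset": [0,0,10],"twist": 0,"grip": 0},
  {"offset": [0,0,15],"twist": 0,"grip": 0},
  {"offset": [0,0,20],"twist": 0,"grip": 0},
  {"offset": [0,0,20],"twist": 0,"grip": 0},
])

```text
time: 7.77
tool_pos: [0.522, 0.122, 0.245]
tool_rot: [-0.0, 0.987, 0.161, -0.001]
contact_force: [-0.0, 0.1, -1.2]
gripper_width: 0.398
```

Request:
play_rows([
  {"offset": [0,0,3],"twist": 0,"grip": 0},
  {"offset": [0,0,6],"twist": 0,"grip": 0},
  {"offset": [0,0,8],"twist": 0,"grip": 0},
  {"offset": [0,0,8],"twist": 0,"grip": 0},
])

```text
time: 8.1
tool_pos: [0.5224, 0.1221, 0.2382]
tool_rot: [-0.0, 0.987, 0.161, -0.0]
contact_force: [0.1, 0.0, -1.1]
gripper_width: 0.397
```

Request:
play_rows([
  {"offset": [0,0,1],"twist": 0,"grip": 0},
  {"offset": [0,0,1.5],"twist": 0,"grip": 0},
  {"offset": [0,0,1.5],"twist": 0,"grip": 0},
])

```text
time: 8.35
tool_pos: [0.5226, 0.1221, 0.2373]
tool_rot: [0.0, 0.987, 0.161, 0.0]
contact_force: [-0.4, 0.0, -0.2]
gripper_width: 0.393
```

Request:
play_rows([
  {"offset": [0,0,1],"twist": 0,"grip": 0},
  {"offset": [0,0,1],"twist": 0,"grip": 0},
  {"offset": [0,0,1],"twist": 0,"grip": 0},
])

```text
time: 8.6
tool_pos: [0.5226, 0.1221, 0.2362]
tool_rot: [0.0, 0.987, 0.161, -0.0]
contact_force: [-0.7, 0.9, -0.6]
gripper_width: 0.397
```

Request:
play_rows([
  {"offset": [0,0,1],"twist": 0,"grip": 0},
  {"offset": [0,0,1],"twist": 0,"grip": 0},
  {"offset": [0,0,1],"twist": 0,"grip": 0},
])

```text
time: 8.85
tool_pos: [0.5227, 0.1221, 0.2358]
tool_rot: [0.0, 0.987, 0.161, 0.0]
contact_force: [-2.1, 0.2, 4.1]
gripper_width: 0.394
```

Contact shows at the expected height (TCP 0.236, reading 4 N), so I release and retreat upward.

Request:
play_rows([
  {"offset": [0,0,-0.5],"twist": 0,"grip": 0.5},
  {"offset": [0,0,-0.5],"twist": 0,"grip": 0.8},
  {"offset": [0,0,-0.5],"twist": 0,"grip": 0.8},
  {"offset": [0,0,-0.5],"twist": 0,"grip": 0.8},
  {"offset": [0,0,-0.5],"twist": 0,"grip": 0.8},
])

```text
time: 9.27
tool_pos: [0.5225, 0.1221, 0.2355]
tool_rot: [-0.0, 0.987, 0.161, -0.0]
contact_force: [-0.0, -0.0, -0.0]
gripper_width: 0.801
```

Request:
play_rows([
  {"offset": [0,0,-10],"twist": 0,"grip": 0.8},
  {"offset": [0,0,-30],"twist": 0,"grip": 0.8},
  {"offset": [0,0,-60],"twist": 0,"grip": 0.8},
  {"offset": [0,0,-85],"twist": 0,"grip": 0.9},
  {"offset": [0,0,-85],"twist": 0,"grip": 1},
])

```text
time: 9.68
tool_pos: [0.5245, 0.1223, 0.3281]
tool_rot: [0.0, 0.987, 0.161, 0.006]
contact_force: [0.7, 0.8, 1.6]
gripper_width: 0.998
```

Request:
play_rows([
  {"offset": [-5,33,0],"twist": 0,"grip": 1},
  {"offset": [-10,66,0],"twist": 0,"grip": 1},
  {"offset": [-16,99,0],"twist": 0,"grip": 1},
  {"offset": [-21,132,0],"twist": 0,"grip": 1},
  {"offset": [-26,165,0],"twist": 0,"grip": 1},
])

```text
time: 10.1
tool_pos: [0.5501, -0.0441, 0.321]
tool_rot: [0.0, 0.987, 0.161, 0.0]
contact_force: [0.4, 0.3, -0.1]
gripper_width: 0.999
```

Request:
play_rows([
  {"offset": [-5,33,10],"twist": 0.05,"grip": 1},
  {"offset": [-10,66,20],"twist": 0.11,"grip": 1},
  {"offset": [-12,78,40],"twist": 0.11,"grip": 1},
  {"offset": [-12,78,60],"twist": 0.11,"grip": 1},
  {"offset": [-12,78,60],"twist": 0.11,"grip": 1},
])

```text
time: 10.52
tool_pos: [0.5619, -0.121, 0.2562]
tool_rot: [-0.002, 0.994, 0.105, -0.004]
contact_force: [-1.1, -0.0, -0.7]
gripper_width: 0.999
```

```bash
python3 - <<'E'
from h import *
s=manip.state();print(s["tool_pos"],s["tool_rot"],s["contact_force"])
b=manip.grab_frame('scene')
cv2.imwrite('pics/g5.png',cv2.resize(b[110:270,210:350],None,fx=3.7,fy=3.7,interpolation=cv2.INTER_CUBIC))
E
```

```text
[ 0.56189624 -0.12101042  0.25623575] [-0.00177949  0.99444283  0.10519981 -0.00364533] [-1.10290034 -0.02190294 -0.73014411]
```

View pics/g5.png

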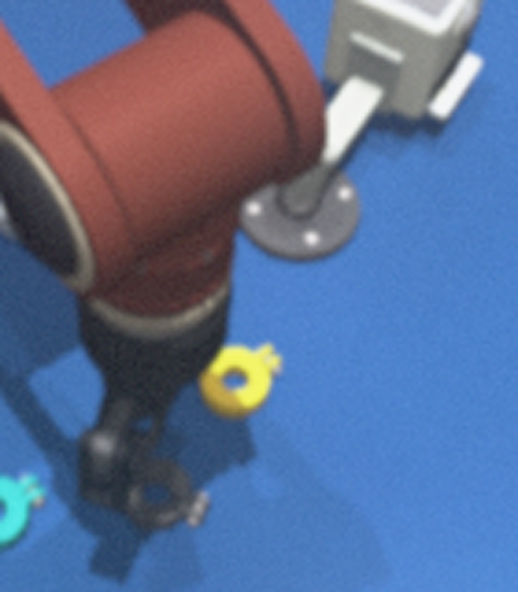

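The steel collar lies between the open jaws at (160,495), with its lug off to the side, and the yellow copy is clear. I descend and grip.

Request:
play_rows([
  {"offset": [1,0,30],"twist": 0,"grip": 0.95},
  {"offset": [1,0,60],"twist": 0,"grip": 0.9},
  {"offset": [1,0,75],"twist": 0,"grip": 0.9},
  {"offset": [1,0,80],"twist": 0,"grip": 0.9},
  {"offset": [1,0,80],"twist": 0,"grip": 0.9},
])

```text
time: 10.98
tool_pos: [0.5644, -0.1195, 0.1804]
tool_rot: [-0.0, 0.994, 0.107, -0.001]
contact_force: [0.2, 0.2, -0.4]
gripper_width: 0.895
```

Request:
play_rows([
  {"offset": [0,0,0],"twist": 0,"grip": 0.9},
])

```text
time: 11.07
tool_pos: [0.5654, -0.12, 0.1825]
tool_rot: [0.001, 0.994, 0.107, 0.001]
contact_force: [-0.1, -0.5, 0.9]
gripper_width: 0.898
```

Request:
play_rows([
  {"offset": [-1.5,0,4],"twist": 0,"grip": 0.9},
  {"offset": [-1.5,0,7],"twist": 0,"grip": 0.9},
  {"offset": [-1.5,0,7],"twist": 0,"grip": 0.9},
  {"offset": [-1.5,0,7],"twist": 0,"grip": 0.5},
  {"offset": [-1.5,0,7],"twist": 0,"grip": 0},
])

```text
time: 11.48
tool_pos: [0.5633, -0.1206, 0.1741]
tool_rot: [0.0, 0.994, 0.106, 0.0]
contact_force: [-0.0, 0.0, 0.2]
gripper_width: 0.634
```

Request:
play_rows([
  {"offset": [0,0,0],"twist": 0,"grip": 0},
  {"offset": [0,0,0],"twist": 0,"grip": 0},
  {"offset": [0,0,0],"twist": 0,"grip": 0},
  {"offset": [0,0,0],"twist": 0,"grip": 0},
  {"offset": [0,0,0],"twist": 0,"grip": 0},
])

```text
time: 11.9
tool_pos: [0.5636, -0.1207, 0.1748]
tool_rot: [0.0, 0.994, 0.106, 0.001]
contact_force: [-2.0, -0.0, 5.4]
gripper_width: 0.512
```

Request:
play_rows([
  {"offset": [0,0,-5],"twist": 0,"grip": 0},
  {"offset": [0,0,-35],"twist": 0,"grip": 0},
  {"offset": [0,0,-70],"twist": 0,"grip": 0},
  {"offset": [0,0,-105],"twist": 0,"grip": 0},
  {"offset": [0,0,-135],"twist": 0,"grip": 0},
])

```text
time: 12.32
tool_pos: [0.5628, -0.1204, 0.3102]
tool_rot: [-0.0, 0.994, 0.106, -0.0]
contact_force: [0.8, 0.1, -1.4]
gripper_width: 0.51
```

Request:
play_rows([
  {"offset": [0,0,-5],"twist": 0,"grip": 0},
  {"offset": [0,0,-5],"twist": 0,"grip": 0},
])

```text
time: 12.48
tool_pos: [0.5638, -0.1207, 0.3165]
tool_rot: [0.001, 0.994, 0.106, 0.002]
contact_force: [-0.0, -1.4, -2.3]
gripper_width: 0.51
```

```bash
python3 - <<'E'
from h import *
s=manip.state();print(s["tool_pos"],s["tool_rot"],s["contact_force"],s["gripper_width"])
b=manip.grab_frame('scene');a=manip.grab_frame('top')
cv2.imwrite('pics/g6.png',np.hstack([cv2.resize(b[110:270,210:330],(400,533),interpolation=cv2.INTER_CUBIC),cv2.resize(a[140:260,160:250],(400,533),interpolation=cv2.INTER_CUBIC)]))
E
```

```text
[ 0.56379337 -0.12071844  0.31646745] [0.00114541 0.99433813 0.10622749 0.00246955] [-0.02821778 -1.4184892  -2.29396448] 0.5103235640500613
```

View pics/g6.png

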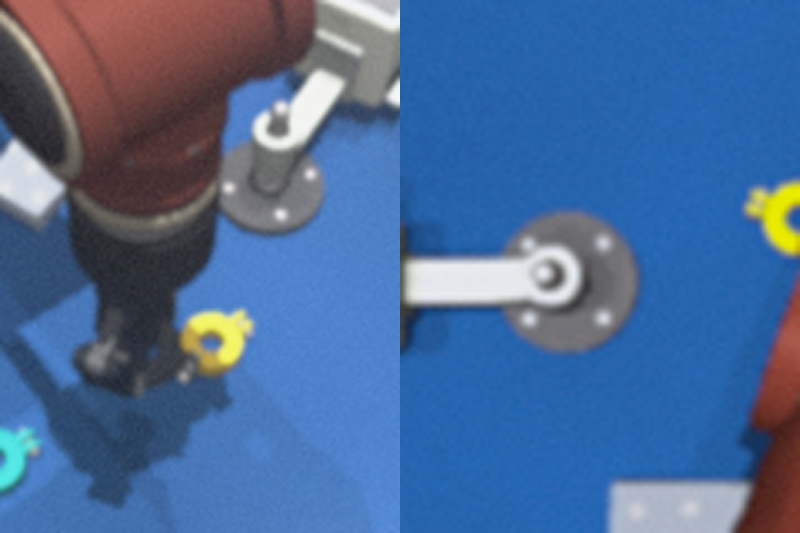

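The spacer sits on the post (left crop (275,125), right crop (548,275)) and the collar is held. I carry the collar over.

Request:
play_rows([
  {"offset": [1.5,-33,0],"twist": 0,"grip": 0},
  {"offset": [3,-66,0],"twist": 0,"grip": 0},
  {"offset": [4.5,-99,0],"twist": 0,"grip": 0},
  {"offset": [6,-132,0],"twist": 0,"grip": 0},
  {"offset": [7.5,-165,0],"twist": 0,"grip": 0},
])

```text
time: 13.0
tool_pos: [0.534, 0.0437, 0.3099]
tool_rot: [-0.001, 0.994, 0.106, -0.003]
contact_force: [0.6, 0.5, -1.7]
gripper_width: 0.511
```

Request:
play_rows([
  {"offset": [1.5,-33,0],"twist": 0,"grip": 0},
  {"offset": [3,-66,0],"twist": 0,"grip": 0},
  {"offset": [3.5,-81,0],"twist": 0,"grip": 0},
  {"offset": [3.5,-81,0],"twist": 0,"grip": 0},
  {"offset": [3.5,-81,0],"twist": 0,"grip": 0},
])

```text
time: 13.42
tool_pos: [0.5209, 0.1228, 0.3106]
tool_rot: [0.0, 0.994, 0.107, -0.003]
contact_force: [0.5, -1.1, -2.1]
gripper_width: 0.508
```

Request:
play_rows([
  {"offset": [0,0,8],"twist": 0,"grip": 0},
  {"offset": [0,0,15],"twist": 0,"grip": 0},
  {"offset": [0,0,20],"twist": 0,"grip": 0},
  {"offset": [0,0,20],"twist": 0,"grip": 0},
  {"offset": [0,0,20],"twist": 0,"grip": 0},
])

```text
time: 13.83
tool_pos: [0.5218, 0.1216, 0.2927]
tool_rot: [0.0, 0.994, 0.106, -0.001]
contact_force: [-0.2, 0.9, -1.7]
gripper_width: 0.511
```

Request:
play_rows([
  {"offset": [0.6,-0.4,4],"twist": 0,"grip": 0},
  {"offset": [0.6,-0.4,8],"twist": 0,"grip": 0},
  {"offset": [0.6,-0.4,12],"twist": 0,"grip": 0},
  {"offset": [0.6,-0.4,15],"twist": 0,"grip": 0},
  {"offset": [0.6,-0.4,15],"twist": 0,"grip": 0},
])

```text
time: 14.25
tool_pos: [0.5221, 0.1228, 0.2777]
tool_rot: [0.0, 0.994, 0.106, -0.001]
contact_force: [-0.6, 0.4, -2.7]
gripper_width: 0.51
```

Request:
play_rows([
  {"offset": [0,0,3],"twist": 0,"grip": 0},
  {"offset": [0,0,6],"twist": 0,"grip": 0},
  {"offset": [0,0,8],"twist": 0,"grip": 0},
  {"offset": [0,0,8],"twist": 0,"grip": 0},
])

```text
time: 14.58
tool_pos: [0.5222, 0.1228, 0.2701]
tool_rot: [-0.0, 0.994, 0.106, -0.001]
contact_force: [0.4, -0.9, -1.6]
gripper_width: 0.513
```

Request:
play_rows([
  {"offset": [0,0,4],"twist": 0,"grip": 0},
  {"offset": [0,0,8],"twist": 0,"grip": 0},
  {"offset": [0,0,12],"twist": 0,"grip": 0},
  {"offset": [0,0,13],"twist": 0,"grip": 0},
  {"offset": [0,0,13],"twist": 0,"grip": 0},
])

```text
time: 15.0
tool_pos: [0.5222, 0.1227, 0.257]
tool_rot: [-0.0, 0.994, 0.106, -0.001]
contact_force: [-0.3, 0.8, -0.6]
gripper_width: 0.509
```

Request:
play_rows([
  {"offset": [0,0,1],"twist": 0,"grip": 0},
  {"offset": [0,0,2],"twist": 0,"grip": 0},
  {"offset": [0,0,2],"twist": 0,"grip": 0},
  {"offset": [0,0,2],"twist": 0,"grip": 0},
])

```text
time: 15.33
tool_pos: [0.5225, 0.1228, 0.2558]
tool_rot: [-0.0, 0.994, 0.106, 0.0]
contact_force: [-0.2, -0.0, -1.7]
gripper_width: 0.515
```

Request:
play_rows([
  {"offset": [0,0,1],"twist": 0,"grip": 0},
  {"offset": [0,0,2],"twist": 0,"grip": 0},
  {"offset": [0,0,2],"twist": 0,"grip": 0},
  {"offset": [0,0,2],"twist": 0,"grip": 0},
])

```text
time: 15.67
tool_pos: [0.5226, 0.1228, 0.2543]
tool_rot: [0.0, 0.994, 0.106, 0.0]
contact_force: [-1.9, -0.5, 2.1]
gripper_width: 0.508
```

Request:
play_rows([
  {"offset": [0,0,1],"twist": 0,"grip": 0},
  {"offset": [0,0,2],"twist": 0,"grip": 0},
  {"offset": [0,0,2],"twist": 0,"grip": 0},
  {"offset": [0,0,2],"twist": 0,"grip": 0},
])

```text
time: 16.0
tool_pos: [0.5226, 0.1228, 0.2521]
tool_rot: [0.0, 0.994, 0.106, 0.0]
contact_force: [-2.4, -0.1, 5.1]
gripper_width: 0.516
```

Request:
play_rows([
  {"offset": [0,0,1],"twist": 0,"grip": 0},
  {"offset": [0,0,2],"twist": 0,"grip": 0},
  {"offset": [0,0,2],"twist": 0,"grip": 0},
  {"offset": [0,0,2],"twist": 0,"grip": 0},
])

```text
time: 16.33
tool_pos: [0.5227, 0.1228, 0.2503]
tool_rot: [0.0, 0.994, 0.106, 0.0]
contact_force: [-2.8, 0.2, 6.1]
gripper_width: 0.511
```

Request:
play_rows([
  {"offset": [-0.3,0,1],"twist": 0,"grip": 0},
  {"offset": [-0.5,0,2],"twist": 0,"grip": 0},
  {"offset": [-0.5,0,3],"twist": 0,"grip": 0},
  {"offset": [-0.5,0,3],"twist": 0,"grip": 0},
  {"offset": [-0.5,0,3],"twist": 0,"grip": 0},
])

```text
time: 16.75
tool_pos: [0.5225, 0.1228, 0.248]
tool_rot: [-0.0, 0.994, 0.106, 0.001]
contact_force: [-2.9, -0.8, 9.6]
gripper_width: 0.511
```

```bash
python3 - <<'E'
from h import *
import time
for i in range(5):
    manip.grab_frame('scene');s=manip.state();print(np.round(s["tool_pos"],4),np.round(s["contact_force"],1),np.round(s["ft_torque"],2))
E
```

```text
[0.5225 0.1228 0.248 ] [-1.8 -0.8  8.6] [-0.04  0.46  0.03]
[0.5225 0.1228 0.248 ] [-3.1 -0.8  8.5] [-0.04  0.41 -0.02]
[0.5225 0.1228 0.248 ] [-2.3  0.5  7.6] [-0.07  0.41  0.04]
[0.5225 0.1228 0.248 ] [-3.2 -0.1  7.4] [-0.06  0.45  0.02]
[0.5225 0.1228 0.248 ] [-2.4  0.4  8.2] [ 0.    0.5  -0.03]
```

Request:
play_rows([
  {"offset": [-0.5,0,1],"twist": 0,"grip": 0},
  {"offset": [-0.5,0,2],"twist": 0,"grip": 0},
  {"offset": [-0.5,0,2],"twist": 0,"grip": 0},
  {"offset": [-0.5,0,2],"twist": 0,"grip": 0},
  {"offset": [-0.5,0,2],"twist": 0,"grip": 0},
])

```text
time: 17.42
tool_pos: [0.5223, 0.1227, 0.2465]
tool_rot: [-0.0, 0.994, 0.106, 0.001]
contact_force: [-2.2, 0.0, 9.3]
gripper_width: 0.511
```

```bash
python3 - <<'E'
from h import *
F=[]
for i in range(10):
    b=manip.grab_frame('scene');s=manip.state();F.append(s["contact_force"])
print(s["time"],np.round(s["tool_pos"],4),np.mean(F,0),np.std(F,0),s["gripper_width"])
a=manip.grab_frame('top')
cv2.imwrite('pics/g7.png',np.hstack([cv2.resize(b[90:190,240:340],(400,400),interpolation=cv2.INTER_CUBIC),cv2.resize(a,(400,400))]))
E
```

```text
17.9167 [0.5223 0.1227 0.2466] [-2.54887663 -0.0778719   9.72768746] [0.43263163 0.52271008 0.66232032] 0.5123929374548382
```

View pics/g7.png

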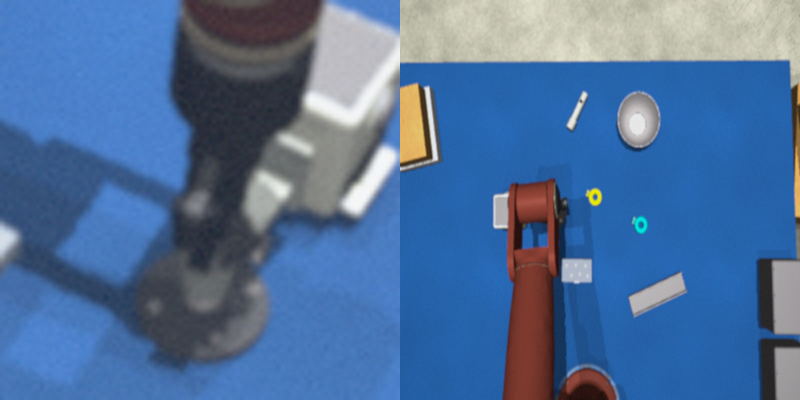

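Pressing at about 9.7 N, with the gripper still on the collar and the bystanders in place. There is a sideways reading of 2.5 N, so I nudge once to relieve it.

Request:
play_rows([
  {"offset": [-0.5,0,0],"twist": 0,"grip": 0},
  {"offset": [-1,0,0.3],"twist": 0,"grip": 0},
  {"offset": [-1,0,0.3],"twist": 0,"grip": 0},
  {"offset": [-1,0,0.3],"twist": 0,"grip": 0},
])

```text
time: 18.3
tool_pos: [0.5218, 0.1226, 0.2468]
tool_rot: [-0.0, 0.994, 0.106, 0.003]
contact_force: [-0.4, 1.1, 9.3]
gripper_width: 0.512
```

```bash
python3 - <<'E'
from h import *
F=[]
for i in range(10):
    b=manip.grab_frame('scene');s=manip.state();F.append(s["contact_force"])
f=np.mean(F,0);print(s["time"],np.round(s["tool_pos"],4),f,s["gripper_width"])
if 9<f[2]<11 and abs(f[0])<3: print(manip.job_done())
E
```

```text
18.8 [0.5218 0.1226 0.2468] [-0.36746512  0.96384981  9.43821051] 0.5114170255032966
the job is handed in; nothing more can be done
None
```

I threaded the spacer down the post onto the hub, then the steel collar down onto the spacer. The job was handed in at about 18.8 s with the gripper still holding and pressing the collar.

- **Push:** the last check, averaged over 10 readings, showed 9.4 N straight down and about 1 N sideways. Before that there was a 2.5 N sideways reading, which one small nudge removed.
- **Hub position:** the hub had sunk about 7–8 mm, well short of the 14 mm stop. I worked that out from the tool height and the push, since the hub itself can't be read directly.
- **Grip:** the opening reads 0.51, about 2.5 mm under the collar's 46 mm width. The spacer grip read low by the same amount, so I take it as a steady offset.
- **Spacer:** a picture taken after I let go of the spacer showed it on the post.
- **Bystanders and copies:** a picture before the final nudge showed the bowl, splint, pill case, torch and the yellow and cyan copies undisturbed.
- **Not confirmed by camera:** the arm hid the final collar-on-spacer contact. That rests on the contact height, which matched what I expected, and on the spring's force-to-travel behaviour. One network report for the held spacer in the top view pointed at the splint, so I ignored it.

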